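# Lock the panel gluing jig

### The job

Clamp the inlaid wooden panel in its gluing jig: with the fingers, push the black knob along the L-shaped slot in the steel plate, up to the corner, so that the wooden bar shoves the panel up to the fence, then push the knob round the corner to the very end of the short leg so that it is locked. Only push: do not lift the panel, leave the mug, glue bottle, hammer and marker where they are, and finish with the hand clear.

Things in the scene. Friction and masses are not known exactly. Their poses are not given: they have to be found in the camera images.
- jig: Gluing jig, fixed to the bench: pale wooden base board 400 x 180 x 18 mm. Origin: centre of its underside, on the bench top; z up, x along its length towards the fence, y across. At its -x end a steel plate (x -190 to -60, y -80 to +80 mm, top 50 mm above the bench; only the knob and 2 mm screw heads stand above it) has an L-shaped slot 18 mm wide; the knob's 14 mm shank has 2 mm play each side.
- slot_start (a point): Start of the slot's long leg at the plate's top face: jig x = -165, y = +20 mm. The knob's axis runs from here along the jig's +x to the corner (70 mm).
- slot_corner (a point): Corner of the slot at the plate's top face: jig x = -97, y = +20 mm. At the corner the knob's axis can stand at x = -99 to -95 mm.
- slot_end (a point): End of the slot's short leg at the plate's top face: jig x = -97, y = -25 mm, where the knob's axis stands when locked (45 mm from the corner along the jig's -y).
- fence_face (a point): Middle of the inner face of the dark wooden fence, a cross bar at jig x = +159 to +185 mm, 26 mm high above the base board.
- knob (a point): Centre of the black upright round knob, 26 mm in diameter, from 53.5 to 101 mm above the bench (this point 78 mm above the bench). Its shank runs in the L-shaped slot; it cannot come out. It stays where it is left; about 3 N moves it along the long leg (about 5 N when the bar also shoves the panel), about 2 N along the short leg.
- bar (a joint): How far the wooden pressure bar (130 mm wide head, top 43 mm above the bench, moved by the knob) has gone along the jig's +x, i.e. the knob along the long leg: 0 m at the start of the leg, 0.070 m at the corner against the far wall of the slot; it starts between 0 and 0.030. With the knob in the short leg it can only stand between 0.066 and 0.070.
- stud (a joint): How far the knob has gone along the short leg, towards the jig's -y: 0 m in the middle of the long leg (play -0.002 to +0.002), 0.045 m at the end wall of the short leg (locked). It can grow only when the bar is at 0.066 to 0.070.
- bar_face (a point): Middle of the pressure bar's front face (cork-lined), which pushes the panel's edge; 31 mm above the bench.
- panel: Loose inlaid wooden panel, 120 x 120 x 14 mm, about 0.18 kg, lying on the jig's base board between bar and fence. Origin: centre of its underside, 18 mm above the bench. It starts 15 to 35 mm short of the fence and is pushed to within about 2 mm of it by the bar.
- mug: White mug, 82 mm wide, 95 mm tall, standing on the bench near the jig; origin at the centre of its underside. Bystander.
- glue: Glue bottle, 60 mm wide, 170 mm tall, standing on the bench past the fence end of the jig; origin at the centre of its underside. Bystander.
- hammer: Hammer, 260 mm long, 26 mm high, lying on the bench across the plate end of the jig, about 80 to 110 mm beyond it; origin under its middle. Bystander.
- marker: Marker pen, 130 mm long, 15 mm high, lying on the bench beside the jig. Bystander.
There are look-alikes about, which are no part of the job. Of the things shaped like the panel, the wooden one is meant.

How it is judged:
By the outcome, as a careful person would: the job done as asked, in the order asked, and still so for the second after the job is handed in, with the robot touching nothing.
It also fails if it takes over 48 s, if anything falls off the work surface, if the arm or the gripper's body presses on something with over 40 N, if the wrist force passes 120 N, or if a joint passes its speed limit or range.

### The arm

A 6-joint arm with a two-finger parallel gripper is mounted at the origin on the work surface. World frame = base frame: x ahead of the robot, y to its left, z up, the work surface at z = 0. Lengths are in m, angles in rad, forces in N, time in s.
With the tool pointing down it reaches from about 0.3 to 0.875 m from the base axis. Payload 6.4 kg.
Tool frame: the origin (TCP) lies at the centre of the arm's flange, where the gripper is bolted on; the fingertips stand 173 mm ahead of it and the grasp point (between the pads) lies 155 mm ahead of it; z points along the fingers, y is the line along which they close (so a half turn about z gives the same grasp; the last joint's range is limited). The gripper opens to 85 mm and grips with 20 to 120 N. Pads are 22 mm wide; open, the fingers measure 114 mm over their backs; the gripper's body (76 mm by 85 mm) begins 54 mm behind the grasp point. The pads swing forward as they close: fully open they stand 13 mm farther back than shut.
Start: joints at [-1.424, 0.181, 1.607, -0, 1.354, -0.206], TCP at [0.199, -0.54, 0.405] pointing down, gripper open.
Joint ranges: [-2.99, 2.99], [-0.89, 2.07], [0.3, 2.58], [-1.14, 4.28], [0, 2.63], [-3.12, 3.12]. Speed limits (rad/s): [2.57, 2.57, 3.01, 3.14, 3.14, 3.14].

### API

Orientations are given as a unit quaternion [w, x, y, z].
In Python, from bench import get_obs, camera, get_calibration, hand_in gives the robot as it stands. The module is installed in compiled form; this text tells all that it offers.
- The arm moves only by the tool drive_tool, never from a script. Its argument "increments" is a list of rows, each a list of 2 entries, a list of its own where there are three numbers: the shift along the tool's x, y, z normalised to -1 to 1, where 1 is 250 mm, then the turn about the tool's z normalised to -1 to 1, where 1 is 90 degrees. A call has exactly 8 rows; each row is the pose to reach, as a shift and turn from the pose commanded when the call began, along the tool's axes at that moment; what a row does not reach only later rows make up. A row lasts 1/8 s, in which the tool goes at most 62.5 mm and 10.7 degrees, less where a joint would pass 70% of its speed; a pose out of reach is approached as far as the arm can. A call with a number of a shift or a turn outside -1 to 1 is refused whole. A call with a gripper value outside its range is refused whole. "claw" is the closure, from 0 (fully open) to 1 (shut), set as the call begins (left out, the last holds). The fingers move at their own pace and stop on an object; the grip force is fixed at half the most. Time passes only in rows, so rows that repeat a pose let the fingers close, or fill a call up. It gives the time, the measured TCP pose, the force and the opening at its end, in the units of the state.
- get_obs(): the state, without advancing time (a new reading comes with each control period).
- camera(name): name is "scene" or "side" or "wrist"; returns the picture (400x640x3 uint8, blue, green, red); there is no depth.
- get_calibration(name): a dict with "K" (3x3 intrinsics, pixels), "origin" and "orientation" of the camera in the world. Camera axes: x right, y down, z forward; pixel columns grow to the right and rows downward; lengths in m; the calibration is good to about 2 mm. A picture is of the moment at which its call begins: read the wrist's pose just before it. get_calibration takes no time and is no camera call; for the wrist camera it gives the pose at the moment of the call.
- hand_in(): hands the job in, once; it reports no verdict.
The state is a dict: "time_s": time; "q": joint angles; "dq": joint speeds; "joint_efforts": joint torques, N m; "eef_pos": TCP position; "eef_rot": TCP orientation; "wrist_force": force on the tool from outside, world axes, zero at the start; "torque": the same for the moment, N m; "opening": opening from 0.0 (shut) to 1.0 (fully open).
Only numpy, scipy, OpenCV 4.12 (cv2) and the standard library are available. Lean on these libraries where they do the work, as an engineer would, in place of code of your own. Each camera call takes 0.05 s, during which the arm holds its last target. There are 200 camera calls.

## Working session

There is one attempt and no reset: what is moved stays moved. The work goes in short steps, Python scripts to look and compute and a tool call to move; the robot and the scene stay as the last step left them, time stands still between calls to the robot, and variables do not carry over. Pictures are saved under pics/ and viewed, on a budget of 10 in all, crops included, one or two more only if the job needs it, and the job is handed in when it is done.

Besides the shell and the picture viewer there is one more tool, called after "Request:" as name(argument=value, ...), one argument or row to a line, values as JSON. drive_tool: Moves the arm, as the interface text tells. Its arguments: {"type":"object","properties":{"increments":{"type":"array","items":{"type":"array"}},"claw":{"type":"number"}},"required":["increments"]}

```bash
mkdir -p pics; cat > h.py <<'E'
import numpy as np, cv2
from bench import *
from scipy.spatial.transform import Rotation as R
def rot(q): return R.from_quat([q[1],q[2],q[3],q[0]]).as_matrix()
def ray(cal,u,v,z):
    K=np.array(cal["K"]);M=rot(cal["orientation"]);o=np.array(cal["origin"])
    d=M@np.linalg.solve(K,[u,v,1.]);return o+d*(z-o[2])/d[2]
def proj(cal,p):
    K=np.array(cal["K"]);M=rot(cal["orientation"]);c=K@(M.T@(np.array(p)-cal["origin"]));return c[:2]/c[2]
E
python3 - <<'E'
from h import *
for n in("scene","side"):
    cv2.imwrite(f"pics/{n}0.png",camera(n)); c=get_calibration(n);print(n,c)
o=get_obs();print(o)
E
```

```text
scene {'K': array([[512.34651108,   0.        , 321.69996732],
       [  0.        , 512.34651108, 200.11100692],
       [  0.        ,   0.        ,   1.        ]]), 'origin': array([ 1.53889803, -0.47553899,  0.82155829]), 'orientation': array([-0.40972624,  0.73928412,  0.4712149 , -0.25207125])}
side {'K': array([[516.97211351,   0.        , 317.21278241],
       [  0.        , 516.97211351, 200.28118891],
       [  0.        ,   0.        ,   1.        ]]), 'origin': array([-0.10625129,  0.79962052,  1.06829803]), 'orientation': array([ 0.12944091, -0.30775635,  0.87166188, -0.3587989 ])}
{'time_s': 0.1, 'q': array([-1.42425519e+00,  1.81434922e-01,  1.60788104e+00, -1.42681489e-05,
        1.35383818e+00, -2.06275676e-01]), 'dq': array([-2.45671536e-04, -4.15343983e-03, -3.05514644e-03,  1.83909626e-04,
        4.46843761e-05, -2.91220335e-04]), 'joint_efforts': array([ 3.36184958e-04, -4.45875335e+01, -3.52238274e+01, -2.81754537e-04,
        4.17408737e-03,  7.01414990e-06]), 'eef_pos': array([ 0.19868061, -0.53934177,  0.40390498]), 'eef_rot': array([-7.80603785e-04,  9.84479777e-01,  1.75496323e-01,  1.63527037e-05]), 'wrist_force': array([0.69470172, 0.60185465, 0.67396536]), 'torque': array([0.02382336, 0.00357945, 0.03087932]), 'opening': 0.9984448862056317}
```

View pics/scene0.png

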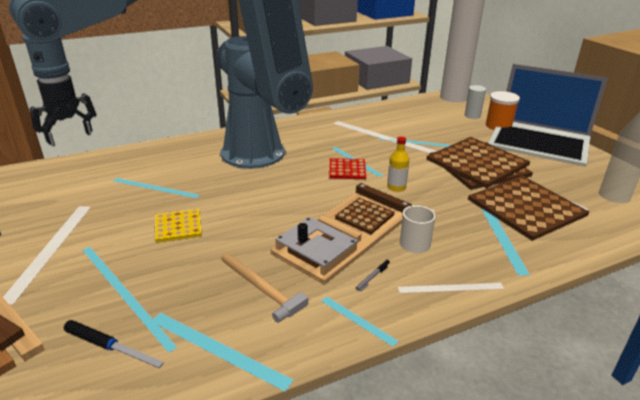

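View pics/side0.png

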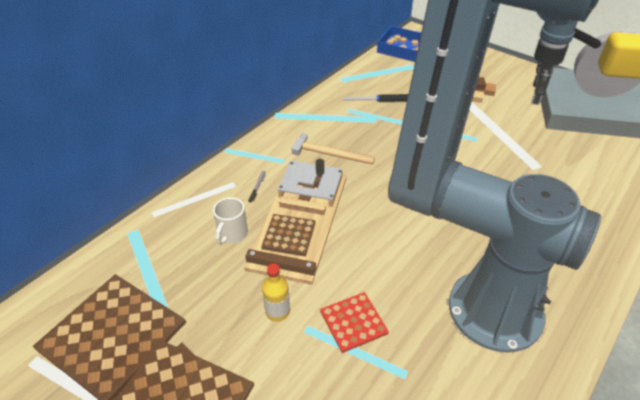

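The scene view has the plate at about (317,243), the knob at (302,233), the panel at (365,214) and the fence at (383,198). In the side view the knob is at (319,167) and the fence at (281,262). I'll enlarge both.

```bash
python3 - <<'E'
import cv2,numpy as np
a=cv2.imread("pics/scene0.png")[175:285,260:440];b=cv2.imread("pics/side0.png")[150:285,225:375]
f=lambda x:cv2.resize(x,None,fx=4,fy=4,interpolation=cv2.INTER_CUBIC)
a=cv2.resize(a,(720,440),interpolation=2);b=f(b)
cv2.imwrite("pics/a1.png",a);cv2.imwrite("pics/b1.png",b)
E
```

```text
(no output)
```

View pics/a1.png

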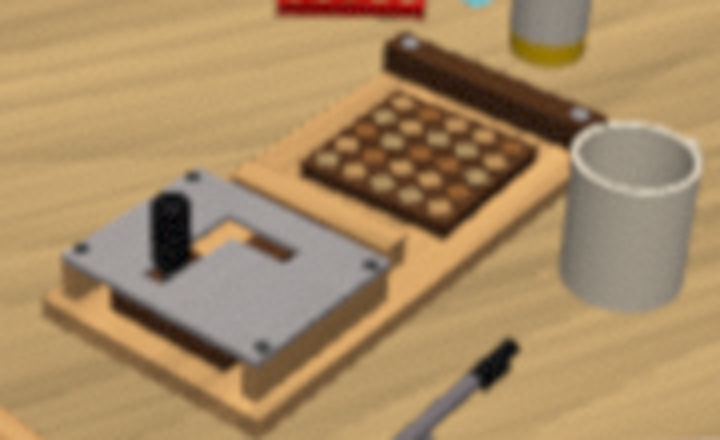

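View pics/b1.png

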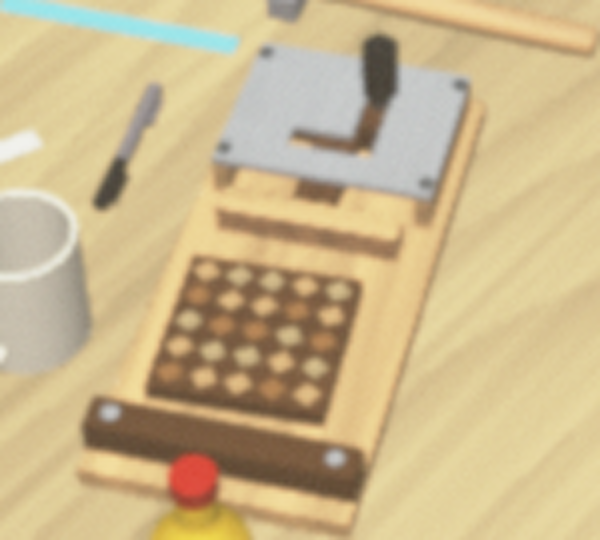

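Both crops show the plate's four corners, the knob (top at a1 (171,200), b1 (380,45)) and the slot. Next I'll fit the jig pose.

```bash
python3 - <<'E'
from h import *
from scipy.optimize import least_squares
J=np.array([[-.19,.08],[-.06,.08],[-.06,-.08],[-.19,-.08]])
A=np.array([[65,257],[198,170],[388,268],[253,360]])/4+[260,175]
B=np.array([[470,80],[432,198],[213,160],[268,47]])/4+[225,150]
cs,cd=get_calibration("scene"),get_calibration("side")
W={}
for n,c,P in(("s",cs,A),("d",cd,B)):
    W[n]=np.array([ray(c,*p,.05)[:2] for p in P]);print(n,W[n].round(4).tolist())
def f(p,Ws):
    c,s=np.cos(p[2]),np.sin(p[2]);M=np.array([[c,-s],[s,c]])
    return np.concatenate([(J@M.T+p[:2]-w).ravel() for w in Ws])
for k in (["s"],["d"],["s","d"]):
    r=least_squares(f,[.6,0,np.pi],args=([W[i] for i in k],));print(k,r.x.round(4),np.degrees(r.x[2]),abs(r.fun).max())
p=r.x;c,s=np.cos(p[2]),np.sin(p[2]);M=np.array([[c,-s],[s,c]])
for c_,u,o in((cs,(171,200),(260,175)),(cd,(380,45),(225,150))):
    k=ray(c_,u[0]/4+o[0],u[1]/4+o[1],.101)[:2];print("knob",k,"jig",M.T@(k-p[:2]))
for n,q in dict(start=(-.165,.02),corner=(-.097,.02),end=(-.097,-.025)).items(): print(n,M@q+p[:2])
print("mug",ray(cs,*(np.array([635,150])/4+[260,175]),.095))
T=rot(get_obs()["eef_rot"]);print(T)
E
```

```text
s [[0.5668, -0.1283], [0.5134, -0.0131], [0.6602, 0.0503], [0.7056, -0.0644]]
d [[0.5561, -0.1288], [0.5027, -0.0142], [0.6471, 0.0529], [0.6967, -0.0637]]
['s'] [0.5612 0.0756 1.9848] 113.7228135564172 0.005304152397120565
['d'] [0.5487 0.0753 1.9991] 114.539252535343 0.0036995334111205036
['s', 'd'] [0.555  0.0754 1.992 ] 114.13256844233008 0.008943328212035362
knob [ 0.60383275 -0.07189133] jig [-0.1543938   0.01563917]
knob [ 0.59555695 -0.07206896] jig [-0.15117234  0.0232643 ]
start [ 0.60418938 -0.0833535 ]
corner [ 0.57638763 -0.02129657]
end [ 0.61745472 -0.00289835]
mug [0.66737081 0.22354151 0.095     ]
[[ 9.38402081e-01  3.45545186e-01 -2.41788375e-04]
 [ 3.45545135e-01 -9.38400863e-01  1.54271696e-03]
 [ 3.06183999e-04 -1.53123760e-03 -9.99998781e-01]]
```

Request:
drive_tool(
  claw=1,
  increments=[
    [[0.05,-0.02,0],0],
    [[0.15,-0.07,0],-0.01],
    [[0.3,-0.14,0],-0.02],
    [[0.45,-0.21,0],-0.03],
    [[0.6,-0.28,0],-0.04],
    [[0.75,-0.35,0],-0.043],
    [[0.9,-0.42,0],-0.043],
    [[1,-0.46,0],-0.043],
  ],
)

```text
time_s: 1.1
eef_pos: [0.3949, -0.3429, 0.4046]
eef_rot: [-0.0, 0.978, 0.209, 0.0]
wrist_force: [-0.2, -0.7, -0.6]
opening: 0.001
```

Request:
drive_tool(
  increments=[
    [[0.12,-0.05,0],0],
    [[0.3,-0.13,0],0],
    [[0.48,-0.21,0],0],
    [[0.66,-0.29,0],0],
    [[0.82,-0.37,0],0],
    [[0.94,-0.42,0],0],
    [[1,-0.44,0],0],
    [[1,-0.44,0],0],
  ],
)

```text
time_s: 2.1
eef_pos: [0.5771, -0.1421, 0.4044]
eef_rot: [-0.0, 0.978, 0.209, -0.0]
wrist_force: [-0.2, -0.6, 0.0]
opening: 0.003
```

```bash
python3 - <<'E'
from h import *
o=get_obs();c=get_calibration("wrist");cv2.imwrite("pics/w1.png",camera("wrist"));print(o["eef_pos"],c)
print([ (n,proj(c,p).round()) for n,p in dict(knob=(.6,-.072,.101),corner=(.576,-.021,.05),end=(.617,-.003,.05)).items()])
E
```

```text
[ 0.57710905 -0.14212763  0.4044164 ] {'K': array([[295.72886477,   0.        , 320.52215116],
       [  0.        , 295.72886477, 201.41281942],
       [  0.        ,   0.        ,   1.        ]]), 'origin': array([ 0.6489085 , -0.10983015,  0.37306938]), 'orientation': array([ 0.13196051,  0.82905689, -0.53674233, -0.08460954])}
[('knob', array([260., 139.])), ('corner', array([216., 135.])), ('end', array([212.,  90.]))]
```

View pics/w1.png

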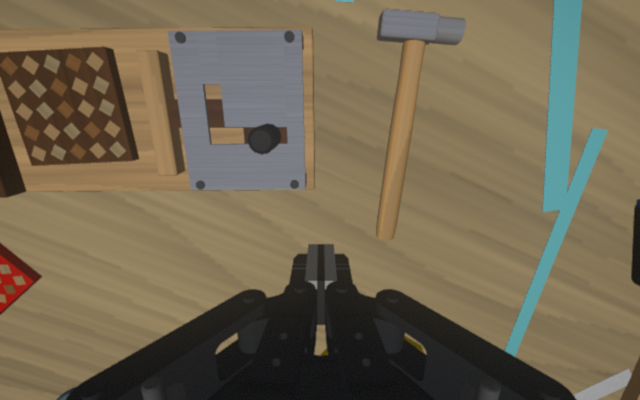

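Plate corners in this view are (169,31), (303,30), (306,188) and (190,189), with the knob top at (264,137). I'll refit from this closer picture.

```bash
python3 - <<'E'
from h import *
from scipy.optimize import least_squares
J=np.array([[-.06,-.08],[-.19,-.08],[-.19,.08],[-.06,.08]])
c=get_calibration("wrist")
W=np.array([ray(c,*p,.05)[:2] for p in [(169,31),(303,30),(306,188),(190,189)]])
rm=lambda a:np.array([[np.cos(a),-np.sin(a)],[np.sin(a),np.cos(a)]])
r=least_squares(lambda p:(J@rm(p[2]).T+p[:2]-W).ravel(),[.555,.075,1.99]);print(r.x,np.degrees(r.x[2]),r.fun.round(4))
p=r.x;M=rm(p[2]);k=ray(c,264,137,.101)[:2];print("knob",k,M.T@(k-p[:2]))
o=get_obs();T=rot(o["eef_rot"])[:2,:2];e=o["eef_pos"][:2]
print("tcp jig",M.T@(e-p[:2]), "tool y in jig",M.T@T[:,1])
print(ray(c,*[207,134],.05)[:2])
for n,u in dict(corner=(207,141),end=(205,84)).items(): print(n,M.T@(ray(c,*u,.05)[:2]-p[:2]))
for q in [(-.215,.02)]: print((T.T@(M@q+p[:2]-e)))
E
```

```text
[0.55423107 0.07331753 1.99305132] 114.19342883121435 [ 0.0008  0.001   0.0004  0.0003 -0.0013 -0.0002  0.0001 -0.0011]
knob [ 0.60274159 -0.07566016] [-0.15577306  0.0168041 ]
tcp jig [-0.20642874  0.06812796] tool y in jig [-0.99999903  0.00138417]
[ 0.57223881 -0.01237822]
corner [-0.08466094  0.02607075]
end [-0.0895052 -0.0310733]
[0.04813977 0.00850463]
```

Request:
drive_tool(
  increments=[
    [[0.06,0.01,0.05],0],
    [[0.14,0.024,0.15],0],
    [[0.192,0.03,0.28],0],
    [[0.192,0.03,0.42],0],
    [[0.192,0.03,0.54],0],
    [[0.192,0.03,0.63],0],
    [[0.192,0.03,0.67],0],
    [[0.192,0.03,0.67],0],
  ],
)

```text
time_s: 3.15
eef_pos: [0.6233, -0.1309, 0.2369]
eef_rot: [-0.0, 0.978, 0.208, -0.001]
wrist_force: [-0.5, -0.2, 0.7]
opening: 0.002
```

Request:
drive_tool(
  increments=[
    [[0,-0.03,0],0],
    [[0,-0.06,0],0],
    [[0,-0.09,0],0],
    [[0,-0.11,0],0],
    [[0,-0.13,0],0],
    [[0,-0.15,0],0],
    [[0,-0.16,0],0],
    [[0,-0.16,0],0],
  ],
)

```text
time_s: 4.15
eef_pos: [0.6075, -0.0935, 0.2372]
eef_rot: [-0.0, 0.978, 0.209, 0.0]
wrist_force: [-0.0, 0.5, -0.0]
opening: 0.002
```

```bash
cat >> h.py <<'E'
p=np.array([.55423,.07332]);a=1.99305;M=np.array([[np.cos(a),-np.sin(a)],[np.sin(a),np.cos(a)]])
def st():
    o=get_obs();print("tcp jig",(M.T@(o["eef_pos"][:2]-p)).round(4),o["eef_pos"][2].round(4),"F jig",(M.T@o["wrist_force"][:2]).round(2),o["time_s"])
E
python3 - <<'E'
from h import *
st();cv2.imwrite("pics/w2.png",camera("wrist"))
E
```

```text
tcp jig [-0.174   0.0198] 0.2372 F jig [ 0.42 -0.18] 4.15
```

View pics/w2.png

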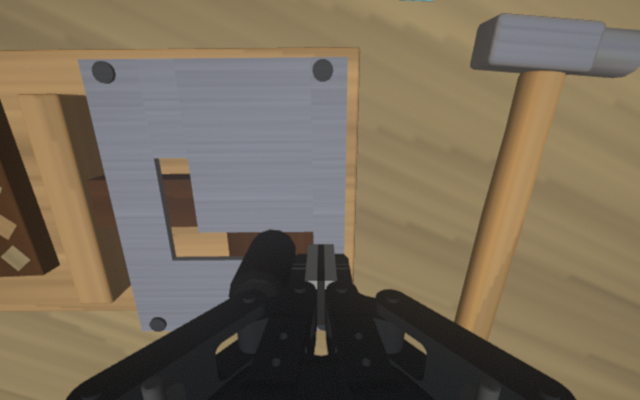

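The knob (top about (275,240)) stands just ahead of the fingers. I'll keep pushing.

Request:
drive_tool(
  increments=[
    [[0,-0.02,0],0],
    [[0,-0.05,0],0],
    [[0,-0.08,0],0],
    [[0,-0.11,0],0],
    [[0,-0.135,0],0],
    [[0,-0.155,0],0],
    [[0,-0.17,0],0],
    [[0,-0.18,0],0],
  ],
)

```text
time_s: 5.2
eef_pos: [0.5891, -0.0524, 0.2372]
eef_rot: [0.0, 0.978, 0.209, 0.0]
wrist_force: [-0.8, -3.6, -0.0]
opening: -0.003
```

```bash
python3 - <<'E'
from h import *
st()
E
```

```text
tcp jig [-0.1289  0.0197] 0.2372 F jig [-2.97  2.18] 5.2
```

Pushing force is visible. Now finer steps until the corner wall is felt.

Request:
drive_tool(
  increments=[
    [[0,-0.005,0],0],
    [[0,-0.01,0],0],
    [[0,-0.014,0],0],
    [[0,-0.018,0],0],
    [[0,-0.022,0],0],
    [[0,-0.025,0],0],
    [[0,-0.028,0],0],
    [[0,-0.028,0],0],
  ],
)

```text
time_s: 6.2
eef_pos: [0.5862, -0.046, 0.2372]
eef_rot: [-0.0, 0.978, 0.209, -0.0]
wrist_force: [-0.4, -3.8, 0.8]
opening: 0.001
```

```bash
python3 - <<'E'
from h import *
st();cv2.imwrite("pics/w3.png",camera("wrist"))
E
```

```text
tcp jig [-0.122   0.0197] 0.2372 F jig [-3.29  1.91] 6.2
```

View pics/w3.png

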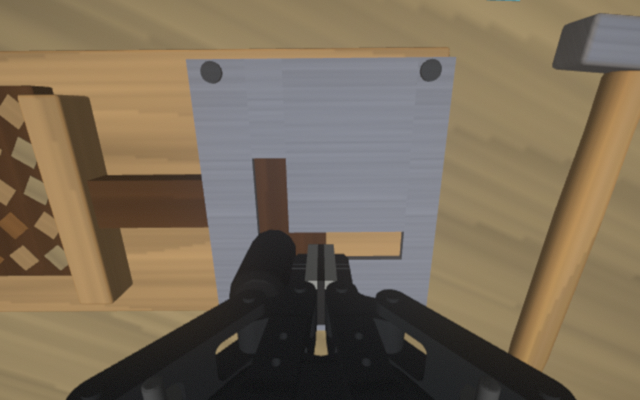

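The knob is close to the corner but there's no wall force yet, so I'll go on in small steps.

Request:
drive_tool(
  increments=[
    [[0,-0.002,0],0],
    [[0,-0.004,0],0],
    [[0,-0.006,0],0],
    [[0,-0.008,0],0],
    [[0,-0.01,0],0],
    [[0,-0.012,0],0],
    [[0,-0.012,0],0],
    [[0,-0.012,0],0],
  ],
)

```text
time_s: 7.25
eef_pos: [0.5851, -0.0436, 0.2372]
eef_rot: [0.0, 0.978, 0.209, 0.0]
wrist_force: [0.3, -5.3, 0.6]
opening: -0.003
```

```bash
python3 - <<'E'
from h import *
st()
E
```

```text
tcp jig [-0.1193  0.0198] 0.2372 F jig [-4.94  1.86] 7.25
```

Request:
drive_tool(
  increments=[
    [[0,-0.002,0],0],
    [[0,-0.004,0],0],
    [[0,-0.006,0],0],
    [[0,-0.008,0],0],
    [[0,-0.01,0],0],
    [[0,-0.012,0],0],
    [[0,-0.012,0],0],
    [[0,-0.012,0],0],
  ],
)

```text
time_s: 8.25
eef_pos: [0.5845, -0.0425, 0.2374]
eef_rot: [0.002, 0.978, 0.208, 0.001]
wrist_force: [3.6, -12.6, -3.6]
opening: 0.002
```

```bash
python3 - <<'E'
from h import *
st()
E
```

```text
tcp jig [-0.1181  0.0199] 0.2374 F jig [-12.96   1.93] 8.25
```

The wall is felt: 13 N, stalled with the knob at about x −0.095. Next I'll back off and go round to the knob's +y side.

Request:
drive_tool(
  increments=[
    [[0,0.04,0],0],
    [[0,0.08,0],0],
    [[-0.06,0.08,0],0],
    [[-0.14,0.08,0],0],
    [[-0.2,0.06,0],0],
    [[-0.2,0,0],0],
    [[-0.2,-0.06,0],0],
    [[-0.2,-0.08,0],0],
  ],
)

```text
time_s: 9.25
eef_pos: [0.5296, -0.0412, 0.2372]
eef_rot: [-0.0, 0.978, 0.209, -0.0]
wrist_force: [0.2, -0.1, 1.2]
opening: -0.0
```

Request:
drive_tool(
  increments=[
    [[0.02,0,0],0],
    [[0.05,0,0],0],
    [[0.08,0,0],0],
    [[0.1,0,0],0],
    [[0.12,0,0],0],
    [[0.14,0,0],0],
    [[0.15,0,0],0],
    [[0.16,0,0],0],
  ],
)

```text
time_s: 10.25
eef_pos: [0.5665, -0.0265, 0.2371]
eef_rot: [0.0, 0.978, 0.209, -0.0]
wrist_force: [-1.8, -1.4, 0.8]
opening: -0.005
```

```bash
python3 - <<'E'
from h import *
st();cv2.imwrite("pics/s4.png",cv2.resize(camera("scene")[175:285,260:440],(720,440),interpolation=2))
E
```

```text
tcp jig [-0.0961  0.0297] 0.2371 F jig [-0.59  2.21] 10.25
```

View pics/s4.png

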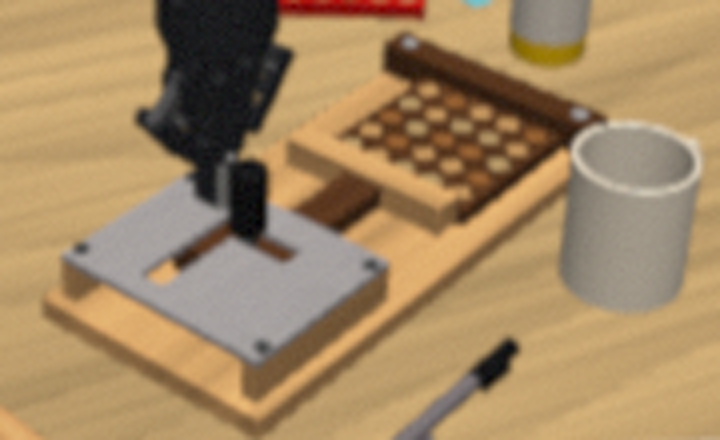

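The panel is at the fence and the knob has entered the short leg, with 2.2 N resisting. I'll keep pushing.

Request:
drive_tool(
  increments=[
    [[0.015,0,0],0],
    [[0.035,0,0],0],
    [[0.055,0,0],0],
    [[0.07,0,0],0],
    [[0.085,0,0],0],
    [[0.1,0,0],0],
    [[0.11,0,0],0],
    [[0.112,0,0],0],
  ],
)

```text
time_s: 11.3
eef_pos: [0.5922, -0.0149, 0.2371]
eef_rot: [-0.0, 0.978, 0.209, -0.0]
wrist_force: [-2.4, -1.1, 0.5]
opening: -0.003
```

```bash
python3 - <<'E'
from h import *
st()
E
```

```text
tcp jig [-0.096   0.0015] 0.2371 F jig [-0.04  2.64] 11.3
```

Request:
drive_tool(
  increments=[
    [[0.003,0,0],0],
    [[0.006,0,0],0],
    [[0.009,0,0],0],
    [[0.012,0,0],0],
    [[0.015,0,0],0],
    [[0.018,0,0],0],
    [[0.018,0,0],0],
    [[0.018,0,0],0],
  ],
)

```text
time_s: 12.3
eef_pos: [0.5959, -0.0133, 0.2371]
eef_rot: [-0.0, 0.978, 0.209, -0.001]
wrist_force: [-5.0, -1.4, 1.0]
opening: 0.002
```

```bash
python3 - <<'E'
from h import *
st()
E
```

```text
tcp jig [-0.0961 -0.0025] 0.2371 F jig [0.74 5.1 ] 12.3
```

Request:
drive_tool(
  increments=[
    [[0.002,0,0],0],
    [[0.004,0,0],0],
    [[0.006,0,0],0],
    [[0.008,0,0],0],
    [[0.01,0,0],0],
    [[0.01,0,0],0],
    [[0.01,0,0],0],
    [[0.01,0,0],0],
  ],
)

```text
time_s: 13.3
eef_pos: [0.597, -0.0129, 0.237]
eef_rot: [-0.0, 0.978, 0.209, -0.003]
wrist_force: [-13.2, -4.4, 7.2]
opening: 0.004
```

```bash
python3 - <<'E'
from h import *
st()
E
```

```text
tcp jig [-0.0962 -0.0037] 0.237 F jig [ 1.4  13.84] 13.3
```

The end wall is felt: 13.8 N, with motion stalled. I'll retreat sideways, then up.

Request:
drive_tool(
  increments=[
    [[-0.04,0,0],0],
    [[-0.1,0,0],0],
    [[-0.16,0,-0.02],0],
    [[-0.2,0,-0.15],0],
    [[-0.22,0,-0.32],0],
    [[-0.22,0,-0.48],0],
    [[-0.22,0,-0.58],0],
    [[-0.22,0,-0.6],0],
  ],
)

```text
time_s: 14.3
eef_pos: [0.5483, -0.0349, 0.3897]
eef_rot: [0.001, 0.978, 0.209, 0.002]
wrist_force: [-0.3, -0.6, -0.7]
opening: 0.002
```

```bash
python3 - <<'E'
from h import *
st();c=get_calibration("wrist");cv2.imwrite("pics/w5.png",camera("wrist"))
for q in((-.097,-.025,.101),(-.095,-.025,.101)): 
    w=M@q[:2]+p;print(proj(c,[*w,q[2]]))
a=cv2.resize(camera("scene")[175:285,260:440],(720,440),interpolation=2);cv2.imwrite("pics/s5.png",a)
E
```

```text
tcp jig [-0.0963  0.0498] 0.3897 F jig [-0.41  0.51] 14.3
[319.65764909 111.60645757]
[317.25844155 111.61213342]
```

View pics/w5.png

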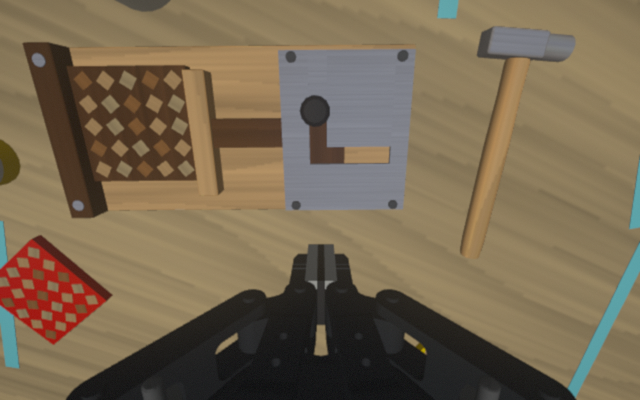

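View pics/s5.png

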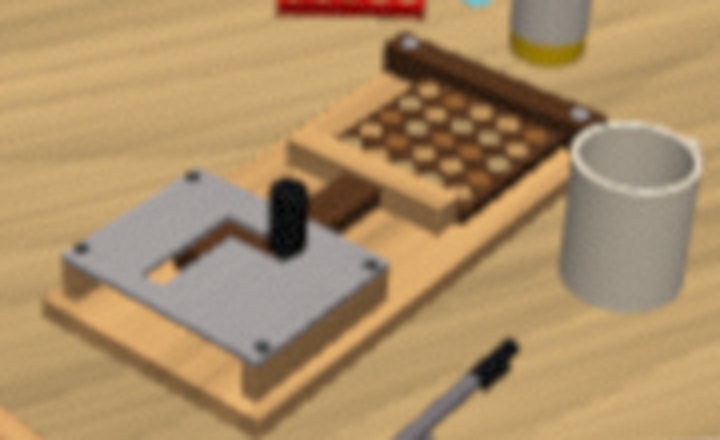

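The knob's top, at (315,110), matches the predicted locked position at (317–320,112). The panel is against the fence, the bystanders haven't moved and the hand is clear.

```bash
python3 -c "
from bench import *
print(hand_in())"
```

```text
the job is handed in; nothing more can be done
None
```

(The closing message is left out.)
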